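# Check a hanging scale with its check weight

## Task

Check the hanging scale: first take the release pin from its socket, push it down the small open hole in the dock to trip the hidden latch, so that the keeper springs off the weight, and park the pin in its socket again. Then touch the swinging scale to bring it to rest and let go, so that it hangs still and plumb on its own with its hook empty. Only then hang the bar weight on the hook by its wire bail, let go of it and leave everything hanging still, without shifting the petri dish or the small white timer.

Things in the scene. Friction and masses are not known exactly. Their poses are not given: they have to be found in the camera images.
- stand: Fixed gallows stand of steel. Origin on the bench under the scale's pivot; z up; its -x axis points the way the open hook points (roughly to the robot), y is sideways. Base plate 170 x 120 x 12 mm (x from -35 to 135 mm). Column 17 mm thick at x = +115 mm, 480 mm tall; arm at z = 465 mm over the scale, from the column to x = -17 mm. Pivot of the scale at x = y = 0, z = 447 mm.
- scale (a joint): Angle (rad) of the hanging scale about its pivot, whose axis is the stand's x: 0 = hanging plumb; positive swings the scale towards the stand's +y. It swings freely sideways only (limit 0.75 rad), at about 1.2 Hz, with hardly any damping: it starts with 0.2 to 0.32 rad of swing to either side and does not stop by itself within the time. The scale weighs 350 g.
- scale_case (a point): Centre of the scale's grey plastic case, 30 (x) x 100 (y) x 65 (z) mm; it swings with the scale, 180 mm below the pivot. Plumb, it is at x = y = 0, z = 267 mm in the stand's frame, with the flat side faces at y = -50 and +50 mm. A 10 mm rod leads from the case up to the pivot.
- hook_seat (a point): The lowest point inside the J-shaped steel hook under the scale, where a bail rests; swings with the scale. Plumb it is at x = -19 mm, y = 0, z = 163 mm in the stand's frame. Hook wire 10 mm thick; the stem rises behind the seat (x = 0), the tip in front of it (x = -40 mm) and the tip's top is at z = 193 mm; underside of the hook at z = 153 mm.
- dock: Fixed grey dock; origin on the bench under the weight's centre, x along the bar, z up. Base 210 x 142 x 10 mm (y -46 to 96). Housing with hidden latch: y 42 to 90, x -70 to 95 mm, top at z = 60 mm. The bar lies in two black U saddles at x = -42 and +42 mm (16 mm wide, tops at z = 46). To the right of the dock a fixed 640 mm retort stand with side rods is in the way of the arm.
- access_hole (a point): Middle of the mouth of the open 16 mm access hole in the top of the dock's housing (at x = -50, y = 66 mm in the dock's frame, z = 60 mm). 20 mm below the mouth lies the spring latch plate; pushing it down 8 to 14 mm (about 4 N; hard stop at 14 mm) trips the keeper.
- park_hole (a point): Middle of the mouth of the pin's parking socket, a 14 mm hole (x = 25, y = 66, z = 60 mm in the dock's frame), floor 40 mm below the mouth.
- pin_head (a point): Centre of the black round head of the loose release pin: head 24 mm in diameter and 26 mm high; below it the 12 mm steel shaft, 75 mm long, with its tip 88 mm below this point. z is the pin's axis, up. 60 g. Parked, it stands upright in the socket with this point 48 mm above the socket's mouth.
- keeper (a joint): Angle (rad) of the steel keeper arm that lies across the rear end of the bar (x = 72 mm of the dock): 0 = locked over the bar, it springs up to about 1.5 when the latch is tripped and stays up; arm 54 mm long, hinge at y = 38, z = 58 mm.
- bar_center (a point): Centre of the loose aluminium bar weight, 190 mm long (x), 22 mm wide (y) and 22 mm high (z), about 220 g (180 to 270), with a 34 x 56 x 22 mm boss in its middle. It lies level and balances about its middle. Free to be gripped across its width at its front end, up to about 85 mm from the middle on the -x side. In the dock it lies at z = 41 mm.
- bail_apex (a point): Underside of the peak of the bar's bail: a closed, pointed arch of 8 mm wire that stands up from the boss in the bar's y-z plane, so that a hook passes through along the bar's x; 36 mm wide inside, from the boss (11 mm above bar_center) up to this point, 81 mm above bar_center. Hung, this point rests on hook_seat.
- petri_dish: Clear petri dish, 60 mm across, 16 mm high, on the bench between dock and stand; origin under its centre. Not to be moved.
- timer: Small white wedge-shaped bench timer, 35 x 62 x 52 mm, on the bench near the front edge between dock and stand; origin under its centre. Not to be moved.

How it is judged:
On the way, in this order (a step that is already met when the one before it is completed fails the run):
1. the latch is tripped with the pin and the keeper stands open (value of joint keeper above 1.2 rad and horizontal distance between pin_head and access_hole below 0.05 m), for 0.1 s.
2. the pin is parked upright in its socket again and let go (horizontal distance between pin_head and park_hole below 0.01 m and z of pin_head in the frame of dock below 0.114 m and contact force between the fingers and pin below 0.1 N), for 0.2 s.
3. the scale hangs still and plumb with an empty hook, untouched (value of joint scale between -0.06 and 0.06 rad and velocity of joint scale between -0.3 and 0.3 rad/s and contact force between each of the arm, the fingers and scale below 0.1 N and contact force between bar and scale below 0.05 N), for 0.6 s.
4. the weight hangs on the hook by its bail (distance between bail_apex and hook_seat below 0.015 m and contact force between bar and scale above 0.8 N and contact force between the fingers and bar below 0.1 N), for 0.2 s.
At the end, for the whole second after the job is handed in: Bar hangs by its bail on the hook (bail_apex within 15 mm of hook_seat, level within 0.2 rad, under 80 mm/s); scale within 0.08 rad of plumb, under 0.3 rad/s; keeper open over 1.2 rad; pin in its socket (head within 10 mm of the socket's axis, at most 114 mm above the dock's origin) (distance between bail_apex and hook_seat below 0.015 m and angle between bar_center's own z axis and vertical below 0.2 rad and contact force between bar and scale above 0.8 N and linear speed of bar below 0.08 m/s and value of joint scale between -0.08 and 0.08 rad and velocity of joint scale between -0.3 and 0.3 rad/s and value of joint keeper above 1.2 rad and horizontal distance between pin_head and park_hole below 0.01 m and z of pin_head in the frame of dock below 0.114 m); the robot touches nothing.
It fails at once if the timer is shifted by more than 30 mm (distance of timer from where it was at the start of the episode above 0.03 m).
It fails at once if the petri dish is shifted by more than 30 mm (distance of petri_dish from where it was at the start of the episode above 0.03 m).
It also fails if it takes over 72 s, if anything falls off the work surface, if the arm or the gripper's body presses on something with over 40 N, if the wrist force passes 120 N, or if a joint passes its speed limit or range.

## Robot

A 7-joint arm with a two-finger parallel gripper is mounted at the origin on a cart in front of the work surface, level with it; the furniture and walls round the work are solid. World frame = base frame: x ahead of the robot, y to its left, z up, the work surface at z = 0. Lengths are in m, angles in rad, forces in N, time in s.
With the tool pointing down it reaches from about 0.4 to 0.85 m from the base axis. Payload 10.4 kg.
Tool frame: the origin (TCP) lies on the centre line of the jaws, within the pads' length; the fingertips stand 22 mm ahead of it and the grasp point (between the pads) lies 3 mm ahead of it; z points along the fingers, y is the line along which they close (so a half turn about z gives the same grasp; the last joint's range is limited). The gripper opens to 85 mm and grips with 20 to 120 N. Pads are 22 mm wide; open, the fingers measure 114 mm over their backs; the gripper's body (76 mm by 85 mm) begins 54 mm behind the grasp point. The pads swing forward as they close: fully open they stand 13 mm farther back than shut.
Start: joints at [-1.287, 0.332, -0.065, 1.46, 0.022, 1.35, -0.088], TCP at [0.189, 0.596, 0.253] pointing down, gripper open.
Joint ranges: [-2.6, 2.6], [-0.5, 2.12], [-1.47, 1.34], [0.16, 2.42], [-1.27, 4.41], [0.06, 2.06], [-2.6, 2.6]. Speed limits (rad/s): [2.22, 2.22, 2.79, 2.79, 3.14, 3.14, 3.14].

## Interface

Orientations are given as a unit quaternion [x, y, z, w].
In Python, from bench import env gives the robot as it stands.
- The arm moves only by the tool arm_command, never from a script. Its argument "series" is a list of rows, each a list of 3 entries, a list of its own where there are three numbers: the shift along the tool's x, y, z in m, then the turn, a rotation vector about the tool's x, y, z in rad, then the gripper command: -1 is shut, 1 is fully open, values between are in proportion. In form: [[[x, y, z], [ax, ay, az], jaw], ...]. A call has 1 to 8 rows; each row is the pose to reach, as a shift and turn from the pose commanded when the call began, along the tool's axes at that moment; what a row does not reach only later rows make up. A row lasts 1/8 s, in which the tool goes at most 62.5 mm and 10.7 degrees, less where a joint would pass 70% of its speed; a pose out of reach is approached as far as the arm can. A call with a gripper value outside its range is refused whole. The fingers move at their own pace and stop on an object; the grip force is fixed at half the most. Time passes only in rows, so rows that repeat a pose let the fingers close. It gives the time, the measured TCP pose, the force, the opening and the grip force at its end, in the units of the state.
- env.get_state(): the state, without advancing time (a new reading comes with each control period).
- env.capture(name): name is "scene" or "top"; returns a dict with "color" (480x640x3 uint8, red, green, blue), "range_z" (480x640 float32, m along the optical axis (not along the pixel's ray), 0 where there is no reading), "K" (3x3 intrinsics, pixels), "extrinsics" (4x4, takes a point from camera to world coordinates). Camera axes: x right, y down, z forward; pixel columns grow to the right and rows downward; lengths in m; the calibration is good to about 2 mm. A picture is of the moment at which its call begins.
- env.sign_off(): hands the job in; it is judged then, once.
Trained networks look in the newest picture that a camera, given by its name, has taken for a name from the list of things; names that differ only in an ending like _2 or _b are one class to them, and where a whole thing is asked for, a point or a joint stands for the part that bears it (a point fixed in the world has none). Each returns a list of dicts, best first, with "conf" (0 to 1); they miss things now and then, are a little off and sometimes report something else, mostly with a low value. They report only what shows in the picture. A call takes as long as a camera call.
- env.spot_in(camera, query): "rect" ([left, top, right, bottom] in pixels, round what is visible of it).
The state is a dict: "time": time; "qpos": joint angles; "qd": joint speeds; "effort": joint torques, N m; "ee_pos": TCP position; "eef_rot": TCP orientation; "wrist_force": force on the tool from outside, world axes, zero at the start; "wrist_torque": the same for the moment, N m; "opening": finger opening in m; "gripper_force": force on a finger pad.
Only numpy, scipy, OpenCV 4.12 (cv2) and the standard library are available. Lean on these libraries where they do the work, as an engineer would, in place of code of your own. Each camera call takes 0.05 s, during which the arm holds its last target. There are 200 camera calls.

## Working session

There is one attempt and no reset: what is moved stays moved. The work goes in short steps, Python scripts to look and compute and a tool call to move; the robot and the scene stay as the last step left them, time stands still between calls to the robot, and variables do not carry over. Pictures are saved under pics/ and viewed, at most 12 in all, crops included, and the job is handed in when it is done.

Besides the shell and the picture viewer there is one more tool, called as a command line: name --argument value ..., lists and objects as JSON in quotes. arm_command: Moves the arm, as the interface text tells. Its arguments: {"type":"object","properties":{"series":{"type":"array"}},"required":["series"]}

```bash
mkdir -p pics; ls
python3 - <<'E'
from bench import env
import cv2,numpy as np
s=env.get_state(); print({k:np.round(v,3).tolist() for k,v in s.items()})
for n in("scene","top"):
    c=env.capture(n); cv2.imwrite(f"pics/{n}0.png",c["color"][:,:,::-1]); np.savez(f"{n}0.npz",**c)
    print(n,np.round(c["K"],1).tolist(),np.round(c["extrinsics"],4).tolist())
    for q in("pin_head","scale_case","bar_center","dock","stand","keeper","petri_dish","timer","bail_apex","hook_seat"):
        print(q,[(np.round(d["rect"]).tolist(),round(d["conf"],2)) for d in env.spot_in(n,q)[:2]])
E
```

```text
pics
{'time': 0.0, 'qpos': [-1.287, 0.333, -0.065, 1.461, 0.022, 1.35, -0.089], 'qd': [-0.002, -0.0, 0.001, -0.0, -0.001, -0.001, 0.001], 'effort': [-0.0, -62.545, 0.049, -39.161, 0.016, 0.01, -0.0], 'ee_pos': [0.189, 0.595, 0.253], 'eef_rot': [0.153, 0.988, -0.001, -0.0], 'wrist_force': [-0.067, -0.398, 1.187], 'wrist_torque': [0.021, 0.011, -0.002], 'gripper_force': 0.0, 'opening': 0.085}
scene [[529.5, 0.0, 325.2], [0.0, 529.5, 229.7], [0.0, 0.0, 1.0]] [[0.8708, -0.2377, 0.4302, 0.1107], [-0.4915, -0.4273, 0.7588, -0.4344], [0.0035, -0.8723, -0.4889, 0.6909], [0.0, 0.0, 0.0, 1.0]]
pin_head [([375.0, 302.0, 388.0, 330.0], 0.8)]
scale_case [([255.0, 98.0, 312.0, 242.0], 0.69)]
bar_center [([333.0, 328.0, 432.0, 389.0], 0.9)]
dock [([305.0, 323.0, 435.0, 419.0], 0.79), ([325.0, 330.0, 430.0, 392.0], 0.44)]
stand [([240.0, 56.0, 311.0, 309.0], 0.62)]
keeper []
petri_dish [([333.0, 297.0, 362.0, 324.0], 0.66), ([255.0, 100.0, 316.0, 241.0], 0.54)]
timer [([244.0, 339.0, 274.0, 382.0], 0.93), ([406.0, 336.0, 429.0, 360.0], 0.69)]
bail_apex [([327.0, 330.0, 436.0, 390.0], 0.93)]
hook_seat [([256.0, 100.0, 314.0, 241.0], 0.64)]
top [[542.1, 0.0, 318.0], [0.0, 542.1, 239.8], [0.0, 0.0, 1.0]] [[0.0252, -0.9983, 0.0527, 0.4087], [-0.9997, -0.0254, -0.0021, 0.2734], [0.0034, -0.0527, -0.9986, 1.3269], [0.0, 0.0, 0.0, 1.0]]
pin_head []
scale_case [([213.0, 218.0, 253.0, 272.0], 0.79)]
bar_center [([376.0, 185.0, 405.0, 260.0], 0.74)]
dock [([339.0, 173.0, 414.0, 269.0], 0.61)]
stand [([150.0, 176.0, 279.0, 269.0], 0.6)]
keeper [([380.0, 186.0, 404.0, 196.0], 0.75), ([376.0, 183.0, 406.0, 260.0], 0.75)]
petri_dish [([292.0, 183.0, 318.0, 210.0], 0.91), ([378.0, 185.0, 403.0, 259.0], 0.61)]
timer [([315.0, 280.0, 339.0, 299.0], 0.59)]
bail_apex [([373.0, 182.0, 405.0, 259.0], 0.85), ([316.0, 280.0, 338.0, 300.0], 0.25)]
hook_seat [([213.0, 215.0, 254.0, 268.0], 0.76)]
```

Run:
```python
import cv2
a=cv2.imread("pics/scene0.png")[40:440,200:480]; b=cv2.imread("pics/top0.png")[150:350,120:440]
cv2.imwrite("pics/sc1.png",cv2.resize(a,None,fx=1.5,fy=1.5,interpolation=3)) 
cv2.imwrite("pics/tp1.png",cv2.resize(b,None,fx=2.5,fy=2.5,interpolation=3))
```

```text
(no output)
```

View pics/sc1.png

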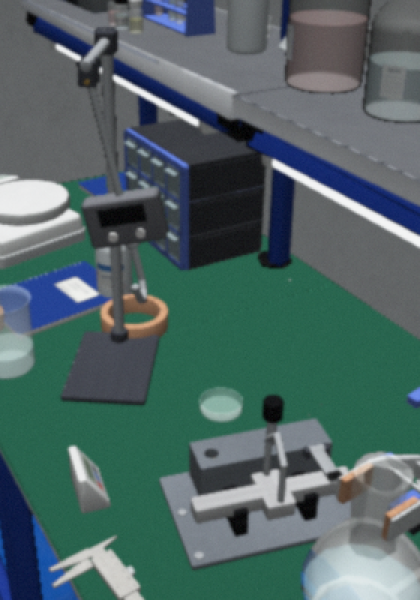

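View pics/tp1.png

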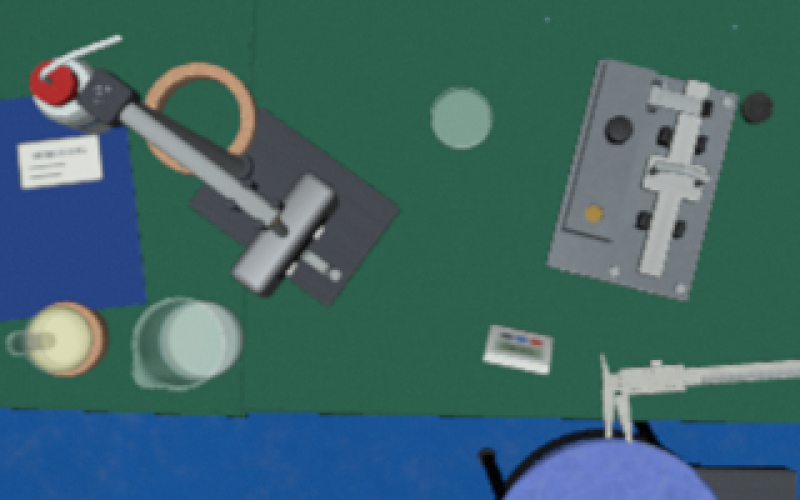

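The scene view shows the dock (pin in socket about (382,315), bar with bail, keeper to the rear) and the stand with the scale at left. In the top view the access hole is about (357,235), the pin head about (368,202), and the hook tip points to lower right.

```bash
cat > h.py <<'E'
import numpy as np,cv2
def cloud(c):
    z=c["range_z"];v,u=np.indices(z.shape);K=c["K"];E=c["extrinsics"]
    P=np.stack([(u-K[0,2])/K[0,0]*z,(v-K[1,2])/K[1,1]*z,z],-1)@E[:3,:3].T+E[:3,3]
    P[z==0]=np.nan; return P
def pix(c,u,v,h):
    K=c["K"];E=c["extrinsics"];d=E[:3,:3]@np.array([(u-K[0,2])/K[0,0],(v-K[1,2])/K[1,1],1]);t=(h-E[2,3])/d[2];return (E[:3,3]+t*d)
def rect(P,lo,hi,box):
    m=(P[...,2]>lo)&(P[...,2]<hi)&(P[...,0]>box[0])&(P[...,0]<box[1])&(P[...,1]>box[2])&(P[...,1]<box[3])
    q=P[m]; n,l,s,_=cv2.connectedComponentsWithStats(m.astype(np.uint8)); k=1+np.argmax(s[1:,4]); q=P[l==k]
    r=cv2.minAreaRect((q[:,:2]*1000).astype(np.float32)); return len(q),np.median(q[:,2]).round(4),np.round(r[0],1),np.round(r[1],1),round(r[2],1),np.round(cv2.boxPoints(r)).tolist()
E
python3 - <<'E'
from h import *
c=np.load("top0.npz");P=cloud(c)
for n,(u,v) in dict(pin=(367.6,201.6),hole=(357.2,235.2),bail=(390,219),barfront=(382,255),barrear=(398,186),hooktip=(254,260),case=(234,244),base=(270,235)).items():
    u0,v0=int(round(u)),int(round(v)); print(n,np.round(P[v0,u0],3))
print("pin",pix(c,367.6,201.6,.121),"hole",pix(c,357.2,235.2,.06))
D=(.3,.65,-.05,.3)
print("dockbase",rect(P,.004,.016,D));print("housing",rect(P,.053,.067,D));print("bar",rect(P,.046,.058,(.3,.65,.05,.17)))
print("standbase",rect(P,.006,.02,(.25,.65,.3,.7)))
for q in [((.3,.65,.2,.4))]: print("petri",rect(P,.008,.03,q))
print("timer",pix(c,327,289,.03),"petri",pix(c,305,197,.01))
E
```

```text
pin [0.56  0.161 0.12 ]
hole [0.49  0.178 0.04 ]
bail [0.529 0.102 0.054]
barfront [0.444 0.119 0.052]
barrear [0.608 0.085 0.053]
hooktip [0.423 0.404 0.193]
case [0.451 0.429 0.306]
base [0.487 0.387 0.016]
pin [0.56065458 0.16204813 0.121     ] hole [0.48863968 0.17915849 0.06      ]
dockbase (2115, np.float64(0.0099), array([527. , 128.7]), array([149.4, 216.3]), 76.6, [[404.0, 81.0], [615.0, 31.0], [650.0, 176.0], [439.0, 227.0]])
housing (1500, np.float64(0.06), array([543.8, 138. ]), array([106.4, 164.9]), 76.9, [[451.0, 105.0], [612.0, 68.0], [636.0, 171.0], [476.0, 209.0]])
bar (720, np.float64(0.0517), array([510.5, 108.1]), array([ 55.6, 157.7]), 77.0, [[427.0, 99.0], [581.0, 63.0], [594.0, 117.0], [440.0, 153.0]])
standbase (2339, np.float64(0.0137), array([448.8, 655.5]), array([237.5,  90.8]), 1.2, [[329.0, 698.0], [331.0, 608.0], [569.0, 613.0], [567.0, 703.0]])
petri (209, np.float64(0.0124), array([480.8, 383.7]), array([70.5, 31.6]), 1.1, [[445.0, 399.0], [446.0, 367.0], [516.0, 369.0], [516.0, 400.0]])
timer [0.36020918 0.24618092 0.03      ] petri [0.58201215 0.30494036 0.01      ]
```

Run:
```python
from h import *
c=np.load("top0.npz");P=cloud(c)
print("arm",rect(P,.462,.49,(.25,.75,.3,.75)))
col=c["color"].astype(int); dark=(col.max(-1)<95)&(col.max(-1)-col.min(-1)<22)
Q=P.copy();Q[~dark]=np.nan
print("base",rect(Q,.005,.02,(.25,.65,.3,.62)))
base=cv2.imread("pics/top0.png")
for u,v in [(280,234),(252,272),(196,232),(225,194)]: print(np.round(pix(c,u,v,.012),3), np.round(P[v,u],3))
for z0 in(.40,.44): print(z0,rect(P,z0,.49,(.25,.75,.3,.75)))
```

```text
arm (1031, np.float64(0.4718), array([495.7, 472.7]), array([145.4,  28. ]), 55.5, [[443.0, 421.0], [466.0, 405.0], [548.0, 525.0], [525.0, 541.0]])
base (1694, np.float64(0.0119), array([492.5, 468.5]), array([170.4, 118.9]), 55.6, [[395.0, 432.0], [493.0, 365.0], [590.0, 505.0], [492.0, 572.0]])
[0.49  0.363 0.012] [0.49  0.364 0.001]
[0.396 0.428 0.012] [0.396 0.429 0.002]
[0.489 0.567 0.012] [0.489 0.567 0.015]
[0.584 0.5   0.012] [0.585 0.501 0.008]
0.4 (16600, np.float64(0.4094), array([695.6, 525. ]), array([449.9, 108.7]), 90.0, [[641.0, 300.0], [750.0, 300.0], [750.0, 750.0], [641.0, 750.0]])
0.44 (1073, np.float64(0.4717), array([495.7, 472.7]), array([145.4,  28. ]), 55.5, [[443.0, 421.0], [466.0, 405.0], [548.0, 525.0], [525.0, 541.0]])
```

arm_command --series '[[[0,0,0],[0,0,0],1]]'

```text
time: 1.23
ee_pos: [0.1888, 0.5958, 0.2534]
eef_rot: [0.153, 0.988, 0.0, 0.0]
wrist_force: [-0.4, -0.4, -0.3]
opening: 0.0855
gripper_force: 0.0
```

arm_command --series '[[[-0.189,-0.23,0],[0,0,-0.077],1],[[-0.189,-0.23,0],[0,0,-0.077],1],[[-0.189,-0.23,0],[0,0,-0.077],1],[[-0.189,-0.23,0],[0,0,-0.077],1],[[-0.189,-0.23,0],[0,0,-0.077],1],[[-0.486,-0.301,0],[0,0,-0.077],1],[[-0.486,-0.301,0],[0,0,-0.077],1],[[-0.486,-0.301,0],[0,0,-0.077],1]]'

```text
time: 2.22
ee_pos: [0.4617, 0.2217, 0.2538]
eef_rot: [0.114, 0.993, 0.001, 0.0]
wrist_force: [1.0, 0.5, 0.4]
opening: 0.085
gripper_force: 0.0
```

arm_command --series '[[[-0.1,-0.03,0],[0,0,0],1],[[-0.1,-0.03,0],[0,0,0],1],[[-0.1,-0.03,0],[0,0,0],1],[[-0.1,-0.03,0],[0,0,0],1]]'

```text
time: 2.72
ee_pos: [0.5502, 0.1714, 0.2531]
eef_rot: [0.114, 0.993, 0.0, -0.0]
wrist_force: [-0.4, 0.6, -0.4]
opening: 0.0856
gripper_force: 0.0
```

arm_command --series '[[[-0.0125,-0.0065,0],[0,0,0],0.2],[[-0.0125,-0.0065,0.02],[0,0,0],0.1],[[-0.0125,-0.0065,0.07],[0,0,0],0.1],[[-0.0125,-0.0065,0.12],[0,0,0],0.1],[[-0.0125,-0.0065,0.147],[0,0,0],0.1],[[-0.0125,-0.0065,0.147],[0,0,0],0.1]]'

```text
time: 3.48
ee_pos: [0.5602, 0.1614, 0.1047]
eef_rot: [0.114, 0.993, -0.001, -0.001]
wrist_force: [-0.7, -1.3, 0.8]
opening: 0.0466
gripper_force: 0.0
```

Run:
```python
from bench import env
import cv2
c=env.capture("scene");print(env.get_state()["ee_pos"],env.get_state()["wrist_force"])
cv2.imwrite("pics/g1.png",cv2.resize(c["color"][230:430,290:450,::-1],None,fx=3,fy=3,interpolation=3))
```

```text
[0.56134429 0.16166658 0.10653582] [0.38781972 0.24850731 0.70555622]
```

View pics/g1.png

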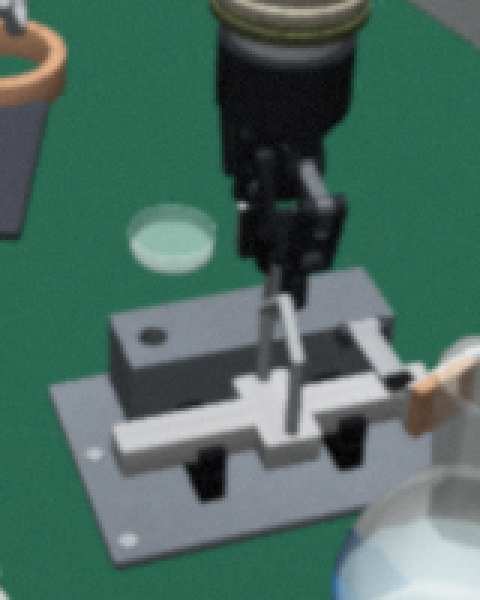

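The gripper straddles the pin head above its socket at crop (270,240). The access hole is clear at crop (152,336).

arm_command --series '[[[0,0,0],[0,0,0],-1],[[0,0,0],[0,0,0],-1],[[0,0,0],[0,0,0],-1],[[0,0,0],[0,0,0],-1]]'

```text
time: 4.03
ee_pos: [0.5625, 0.1621, 0.1082]
eef_rot: [0.115, 0.993, 0.001, 0.001]
wrist_force: [-0.1, -0.9, 8.1]
opening: 0.0225
gripper_force: 58.4
```

arm_command --series '[[[0,0,-0.03],[0,0,0],-1],[[0,0,-0.06],[0,0,0],-1],[[0,0,-0.06],[0,0,0],-1],[[0.04,0,-0.06],[0,0,0],-1],[[0.075,0,-0.06],[0,0,0],-1],[[0.075,0,-0.06],[0,0,0],-1],[[0.075,0,-0.06],[0,0,0],-1],[[0.075,0,-0.06],[0,0,0],-1]]'

```text
time: 5.03
ee_pos: [0.489, 0.1783, 0.1662]
eef_rot: [0.115, 0.993, -0.0, 0.0]
wrist_force: [-0.8, 0.2, 0.1]
opening: 0.0229
gripper_force: 59.1
```

Run:
```python
from bench import env
import cv2
c=env.capture("scene");print(env.get_state()["ee_pos"],env.get_state()["wrist_force"])
cv2.imwrite("pics/g2.png",cv2.resize(c["color"][230:430,290:450,::-1],None,fx=3,fy=3,interpolation=3))
```

```text
[0.48894896 0.17833059 0.16612475] [ 0.78112074 -1.11735454 -0.89053668]
```

View pics/g2.png

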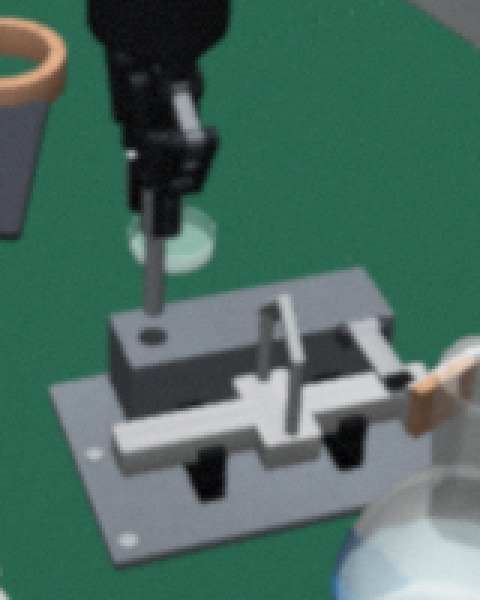

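The pin hangs upright just above the access hole at crop (152,336), so I'll push it down.

arm_command --series '[[[0,0,0.02],[0,0,0],-1],[[0,0,0.036],[0,0,0],-1],[[0,0,0.044],[0,0,0],-1],[[0,0,0.051],[0,0,0],-1],[[0,0,0.051],[0,0,0],-1],[[0,0,0.051],[0,0,0],-1]]'

```text
time: 5.82
ee_pos: [0.4886, 0.1787, 0.1157]
eef_rot: [0.115, 0.993, 0.0, 0.0]
wrist_force: [-0.0, -1.1, 3.2]
opening: 0.0225
gripper_force: 59.5
```

Run:
```python
from bench import env
import cv2
c=env.capture("scene");print(env.get_state()["ee_pos"],env.get_state()["wrist_force"])
cv2.imwrite("pics/g3.png",cv2.resize(c["color"][230:430,290:450,::-1],None,fx=3,fy=3,interpolation=3))
```

```text
[0.48852007 0.17869155 0.11570881] [-0.15577763 -1.8411608   3.02496854]
```

View pics/g3.png

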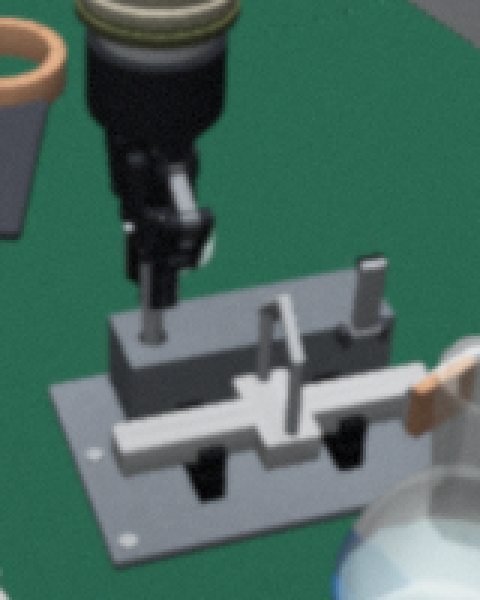

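The keeper now stands up at crop (370,290). Next I park the pin again.

arm_command --series '[[[0,0,-0.04],[0,0,0],-1],[[0,0,-0.053],[0,0,0],-1],[[-0.03,0,-0.053],[0,0,0],-1],[[-0.075,0,-0.053],[0,0,0],-1],[[-0.075,0,-0.053],[0,0,0],-1],[[-0.075,0,-0.053],[0,0,0],-1],[[-0.075,0,-0.053],[0,0,0],-1],[[-0.075,0,-0.04],[0,0,0],-1]]'

```text
time: 6.88
ee_pos: [0.5614, 0.1624, 0.1558]
eef_rot: [0.114, 0.993, 0.001, 0.001]
wrist_force: [-0.3, -0.9, -1.2]
opening: 0.0227
gripper_force: 59.1
```

arm_command --series '[[[0,0,0.015],[0,0,0],-1],[[0,0,0.03],[0,0,0],-1],[[0,0,0.045],[0,0,0],-1],[[0,0,0.048],[0,0,0],-1],[[0,0,0.048],[0,0,0],-1]]'

```text
time: 7.5
ee_pos: [0.5622, 0.1617, 0.1081]
eef_rot: [0.115, 0.993, 0.0, 0.001]
wrist_force: [-3.0, -1.5, 12.5]
opening: 0.0225
gripper_force: 60.6
```

arm_command --series '[[[0,0,0],[0,0,0],0.1],[[0,0,0],[0,0,0],0.1],[[0,0,0],[0,0,0],0.1],[[0,0,0],[0,0,0],0.1],[[0,0,-0.03],[0,0,0],0.1],[[0,0,-0.08],[0,0,0],0.1],[[0,0,-0.14],[0,0,0],0.1],[[0,0,-0.16],[0,0,0],0.1]]'

```text
time: 8.5
ee_pos: [0.5626, 0.1618, 0.2714]
eef_rot: [0.115, 0.993, 0.001, 0.002]
wrist_force: [0.2, 0.2, -1.2]
opening: 0.0469
gripper_force: 0.0
```

Run:
```python
from bench import env
import cv2
s=env.get_state();print(s["ee_pos"],s["wrist_force"],s["opening"],s["qpos"])
c=env.capture("scene")
cv2.imwrite("pics/g4.png",cv2.resize(c["color"][40:430,210:450,::-1],None,fx=1.5,fy=1.5,interpolation=3))
```

```text
[0.56256631 0.1618375  0.2713879 ] [ 0.20366395  0.2336709  -1.18173834] 0.04690558040291934 [-0.70525421  0.23548366  0.41456326  1.56971078 -0.09729522  1.35126366
  1.06057436]
```

View pics/g4.png

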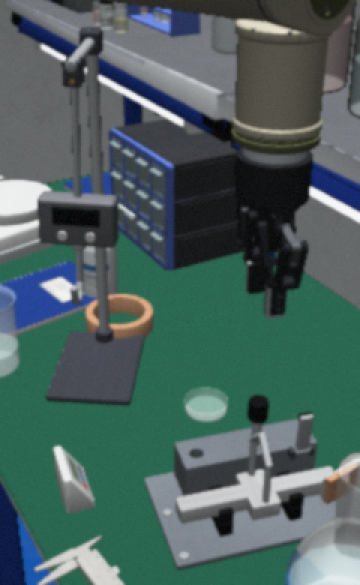

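The pin stands in its socket at crop (258,410), and the keeper is up.

arm_command --series '[[[0.257,0.082,0],[0,0,-0.18],0],[[0.257,0.082,0],[0,0,-0.36],0],[[0.257,0.082,0],[0,0,-0.54],0],[[0.257,0.082,0],[0,0,-0.72],0],[[0.257,0.082,0],[0,0,-0.9],0],[[0.328,0.209,0],[0,0,-1.08],0],[[0.328,0.209,0],[0,0,-1.2],0],[[0.328,0.209,0],[0,0,-1.2],0]]'

```text
time: 9.55
ee_pos: [0.287, 0.4429, 0.266]
eef_rot: [-0.469, 0.883, 0.0, -0.001]
wrist_force: [0.3, 0.5, -0.7]
opening: 0.0428
gripper_force: 0.0
```

arm_command --series '[[[-0.04,0,0.004],[0,0,0],0],[[-0.082,0,0.004],[0,0,0],0],[[-0.082,0,0.004],[0,0,0],0],[[-0.082,-0.01,0.004],[0,0,0],0],[[-0.082,-0.02,0.004],[0,0,0],0],[[-0.082,-0.03,0.004],[0,0,0],0],[[-0.082,-0.035,0.004],[0,0,0],0],[[-0.082,-0.04,0.004],[0,0,0],0]]'

```text
time: 10.55
ee_pos: [0.3691, 0.4847, 0.2635]
eef_rot: [-0.466, 0.885, 0.0, 0.0]
wrist_force: [-0.6, 1.0, 0.5]
opening: 0.0426
gripper_force: 0.0
```

arm_command --series '[[[0,-0.005,0],[0,0,0],0],[[0,-0.01,0],[0,0,0],0],[[0,-0.015,0],[0,0,0],0],[[0,-0.02,0],[0,0,0],0],[[0,-0.025,0],[0,0,0],0],[[0,-0.03,0],[0,0,0],0],[[0,-0.035,0],[0,0,0],0],[[0,-0.035,0],[0,0,0],0]]'

```text
time: 11.55
ee_pos: [0.3982, 0.4648, 0.2633]
eef_rot: [-0.466, 0.885, -0.0, 0.0]
wrist_force: [-1.0, 1.2, 0.1]
opening: 0.0426
gripper_force: 0.0
```

```bash
cat > ang.py <<'E'
from bench import env
from h import *
O=np.array([.4642,.4272]);X=np.array([.565,.825]);Y=np.array([-.825,.565])
def look(cam="scene"):
    c=env.capture(cam);P=cloud(c);s=np.stack([(P[...,:2]-O)@X,(P[...,:2]-O)@Y,P[...,2]],-1)
    m=(abs(s[...,0])<.03)&(abs(s[...,1])<.12)&(s[...,2]>.315)&(s[...,2]<.43)   # rod
    q=s[m]; q=q[np.abs(q[:,1])<(.447-q[:,2])*.4+.015]
    th=np.arctan2(q[:,1],.447-q[:,2])
    hk=s[(abs(s[...,0]+.02)<.03)&(abs(s[...,1])<.08)&(s[...,2]>.155)&(s[...,2]<.225)]
    return c,len(q),np.round(np.median(th),3),len(hk),np.round(np.median(hk[:,1]/(.447-hk[:,2])),3)
E
python3 - <<'E'
from ang import *
for i in range(6):
    c,*r=look(); s=env.get_state(); print(s["time"],r,np.round(s["wrist_force"],1))
s=env.get_state();p=s["ee_pos"];print(p,(p[:2]-O)@X,(p[:2]-O)@Y,s["opening"])
cv2.imwrite("pics/g5.png",cv2.resize(c["color"][40:340,180:430,::-1],None,fx=2,fy=2,interpolation=3))
E
```

```text
11.6 [959, np.float64(0.177), 213, np.float64(-0.192)] [-1.3  0.9  0.1]
11.65 [948, np.float64(0.177), 216, np.float64(-0.19)] [-0.9  0.7  0.1]
11.7 [938, np.float64(0.174), 217, np.float64(-0.189)] [-0.3  0.4  1.4]
11.75 [930, np.float64(0.177), 219, np.float64(-0.189)] [-0.9 -0.1 -0.4]
11.8 [931, np.float64(0.175), 218, np.float64(-0.187)] [-0.1  0.7  0.7]
11.85 [932, np.float64(0.177), 218, np.float64(-0.188)] [-0.3  1.7  0.8]
[0.39761064 0.46536492 0.26339969] -0.00613693132162969 0.07649940600962409 0.042479324151291846
```

View pics/g5.png

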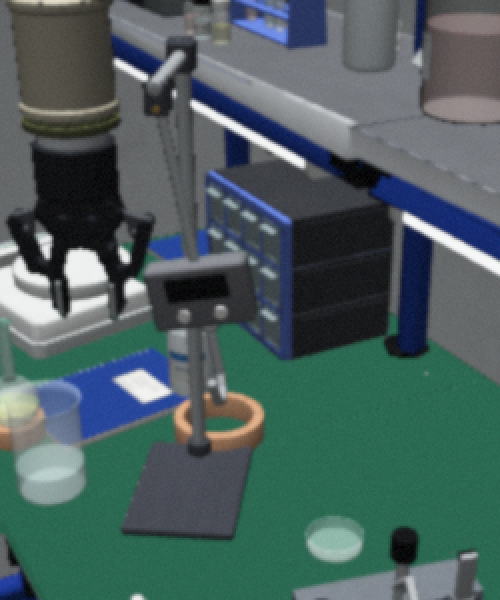

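Knuckle of the open gripper holds the case quietly at about −0.19 rad (crop (150,270)). I'll ease back slowly.

arm_command --series '[[[0,0.004,0],[0,0,0],0],[[0,0.008,0],[0,0,0],0],[[0,0.012,0],[0,0,0],0],[[0,0.016,0],[0,0,0],0],[[0,0.02,0],[0,0,0],0],[[0,0.023,0],[0,0,0],0],[[0,0.025,0],[0,0,0],0],[[0,0.027,0],[0,0,0],0]]'

```text
time: 12.85
ee_pos: [0.3755, 0.4804, 0.2633]
eef_rot: [-0.466, 0.885, -0.0, 0.0]
wrist_force: [0.2, 0.4, -0.2]
opening: 0.0429
gripper_force: 0.0
```

Run:
```python
from ang import *
for i in range(4):
    c,*r=look(); s=env.get_state(); print(s["time"],r)
p=s["ee_pos"];print(p,(p[:2]-O)@X,(p[:2]-O)@Y)
```

```text
12.9 [551, np.float64(-0.001), 215, np.float64(-0.021)]
12.95 [550, np.float64(0.002), 215, np.float64(-0.018)]
13.0 [553, np.float64(-0.0), 215, np.float64(-0.019)]
13.05 [551, np.float64(-0.001), 215, np.float64(-0.02)]
[0.37563056 0.48035341 0.26334493] -0.006190173600520245 0.10310146392537962
```

arm_command --series '[[[0,0.001,0],[0,0,0],0],[[0,0.002,0],[0,0,0],0],[[0,0.003,0],[0,0,0],0],[[0,0.004,0],[0,0,0],0],[[0,0.006,0],[0,0,0],0],[[0,0.015,0],[0,0,0],0],[[0,0.03,0],[0,0,0],0],[[0,0.05,0],[0,0,0],0]]'

```text
time: 14.05
ee_pos: [0.3331, 0.5095, 0.2633]
eef_rot: [-0.466, 0.885, 0.0, -0.0]
wrist_force: [0.3, -0.6, -0.2]
opening: 0.0428
gripper_force: 0.0
```

Run:
```python
from ang import *
for i in range(16):
    c,*r=look(); s=env.get_state(); print(round(s["time"],2),*r)
p=s["ee_pos"];print(p,(p[:2]-O)@X,(p[:2]-O)@Y)
```

```text
14.1 340 -0.044 213 -0.018
14.15 341 -0.039 213 -0.016
14.2 337 -0.037 217 -0.013
14.25 335 -0.036 214 -0.01
14.3 335 -0.034 215 -0.008
14.35 332 -0.033 215 -0.005
14.4 334 -0.03 215 -0.005
14.45 336 -0.029 214 -0.005
14.5 337 -0.029 215 -0.005
14.55 335 -0.032 213 -0.006
14.6 336 -0.033 213 -0.009
14.65 335 -0.034 215 -0.011
14.7 339 -0.038 214 -0.013
14.75 340 -0.041 214 -0.015
14.8 343 -0.043 214 -0.017
14.85 342 -0.043 212 -0.018
[0.33437465 0.50862682 0.26329953] -0.006174196428468796 0.15311207250966113
```

The scale hangs nearly plumb with about 0.008 rad of swing. Now the bar.

arm_command --series '[[[0.088,0.005,0],[0,0,0],0],[[0.088,0.005,0],[0,0,0.15],0],[[0.183,-0.121,0],[0,0,0.33],0],[[0.183,-0.121,0],[0,0,0.5],0],[[0.183,-0.121,0],[0,0,0.68],0],[[0.257,-0.31,0],[0,0,0.86],0],[[0.257,-0.31,0],[0,0,1.04],0],[[0.257,-0.31,0],[0,0,1.2],0]]'

```text
time: 15.85
ee_pos: [0.437, 0.1325, 0.2637]
eef_rot: [0.117, 0.993, 0.001, 0.0]
wrist_force: [1.2, 0.6, 0.1]
opening: 0.0428
gripper_force: 0.0
```

arm_command --series '[[[0,0,0],[0,0,0],0],[[0,0,0],[0,0,0],0],[[0,0,0],[0,0,0],0]]'

```text
time: 16.23
ee_pos: [0.4355, 0.1355, 0.2633]
eef_rot: [0.113, 0.994, 0.0, -0.0]
wrist_force: [0.5, 0.8, 0.5]
opening: 0.0428
gripper_force: 0.0
```

arm_command --series '[[[-0.011,-0.0115,0.03],[0,0,0],0],[[-0.011,-0.0115,0.09],[0,0,0],0],[[-0.011,-0.0115,0.15],[0,0,0],0],[[-0.011,-0.0115,0.18],[0,0,0],0],[[-0.011,-0.0115,0.2],[0,0,0],0],[[-0.011,-0.0115,0.22],[0,0,0],0],[[-0.011,-0.0115,0.22],[0,0,0],0]]'

```text
time: 17.1
ee_pos: [0.4429, 0.1212, 0.0423]
eef_rot: [0.114, 0.994, -0.001, -0.001]
wrist_force: [0.3, 0.5, -0.1]
opening: 0.0424
gripper_force: 0.0
```

Run:
```python
from bench import env
import cv2
s=env.get_state();print(s["ee_pos"],s["wrist_force"],s["opening"])
c=env.capture("scene")
cv2.imwrite("pics/g6.png",cv2.resize(c["color"][230:430,290:450,::-1],None,fx=3,fy=3,interpolation=3))
```

```text
[0.44289872 0.12116497 0.04226049] [ 0.28460835  0.47022593 -0.09108489] 0.04236504960929125
```

View pics/g6.png

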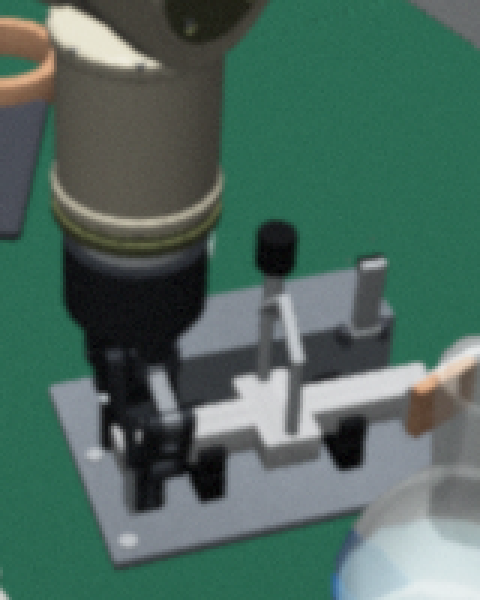

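The fingers straddle the bar's front end at crop (160,440), and the bail and pin are clear.

arm_command --series '[[[0,0,0],[0,0,0],-1],[[0,0,0],[0,0,0],-1],[[0,0,0],[0,0,0],-1],[[0,0,0],[0,0,0],-1],[[0,0,-0.01],[0,0,0],-1],[[0,0,-0.03],[0,0,0],-1],[[0,0,-0.06],[0,0,0],-1],[[0,0,-0.09],[0,0,0],-1]]'

```text
time: 18.15
ee_pos: [0.4439, 0.1202, 0.1346]
eef_rot: [0.115, 0.993, -0.0, -0.0]
wrist_force: [1.2, 1.2, -1.5]
opening: 0.0213
gripper_force: 58.8
```

arm_command --series '[[[0,0,-0.04],[0,0,0],-1],[[0.01,0.007,-0.05],[0,0,-0.15],-1],[[0.03,0.02,-0.05],[0,0,-0.32],-1],[[0.06,0.04,-0.05],[0,0,-0.5],-1],[[0.09,0.06,-0.05],[0,0,-0.67],-1],[[0.11,0.075,-0.05],[0,0,-0.85],-1],[[0.125,0.085,-0.05],[0,0,-1.03],-1],[[0.132,0.088,-0.05],[0,0,-1.2],-1]]'

```text
time: 19.15
ee_pos: [0.3349, 0.2366, 0.1837]
eef_rot: [-0.469, 0.883, -0.0, 0.0]
wrist_force: [-0.0, 1.1, -1.7]
opening: 0.0211
gripper_force: 58.9
```

arm_command --series '[[[0,0,0],[0,0,0],-1],[[0,0,0],[0,0,0],-1],[[0,0,0],[0,0,0],-1]]'

```text
time: 19.52
ee_pos: [0.336, 0.2359, 0.1834]
eef_rot: [-0.465, 0.885, 0.0, 0.0]
wrist_force: [0.4, 0.1, -2.3]
opening: 0.0213
gripper_force: 59.0
```

Run:
```python
from ang import *
c=env.capture("scene");np.savez("s7.npz",**c);cv2.imwrite("pics/g7.png",cv2.resize(c["color"][60:460,160:430,::-1],None,fx=1.5,fy=1.5,interpolation=3))
t=env.capture("top");np.savez("t7.npz",**t)
s=env.get_state();p=s["ee_pos"];print(p,(p[:2]-O)@X,(p[:2]-O)@Y,s["eef_rot"],s["opening"],s["qpos"])
for nm,cc in(("scene",c),("top",t)):
    P=cloud(cc);S=np.stack([(P[...,:2]-O)@X,(P[...,:2]-O)@Y,P[...,2]],-1)
    for a,b in((-.20,-.18),(-.13,-.11),(-.1,-.08),(-.075,-.055)):
        m=(S[...,0]>a)&(S[...,0]<b)&(abs(S[...,1])<.05)&(S[...,2]>.09)&(S[...,2]<.25)
        q=S[m]; print(nm,a,len(q),np.round(np.percentile(q[:,2],[10,50,90]),3) if len(q) else"",np.round(np.median(q[:,1]),4))
    m=(S[...,0]>-.18)&(S[...,0]<-.12)&(abs(S[...,1])<.05)&(S[...,2]>.215)&(S[...,2]<.29);q=S[m];print("bail",len(q),np.round(np.percentile(q,[3,50,97],axis=0),3).tolist() if len(q) else "")
```

```text
[0.33592986 0.23606374 0.18333675] -0.23016004916669197 -0.002169119371488193 [-4.65465110e-01  8.85066230e-01  1.39972476e-06  1.11545508e-05] 0.02134283460499374 [-0.9878148  -0.10534477  0.25104236  2.09174827  0.02859819  1.15203992
  1.78937878]
scene -0.2 17 [0.191 0.192 0.193] 0.0048
scene -0.13 0  nan
scene -0.1 0  nan
scene -0.075 25 [0.176 0.185 0.192] -0.0133
bail 37 [[-0.152, -0.028, 0.229], [-0.148, -0.027, 0.241], [-0.144, -0.023, 0.25]]
top -0.2 64 [0.187 0.191 0.193] -0.0018
top -0.13 113 [0.187 0.19  0.194] -0.0009
top -0.1 102 [0.188 0.19  0.193] -0.0012
top -0.075 101 [0.188 0.19  0.193] -0.001
bail 101 [[-0.149, -0.025, 0.242], [-0.145, -0.002, 0.257], [-0.141, 0.022, 0.268]]
  return _methods._mean(a, axis=axis, dtype=dtype,
  ret = ret.dtype.type(ret / rcount)
```

View pics/g7.png

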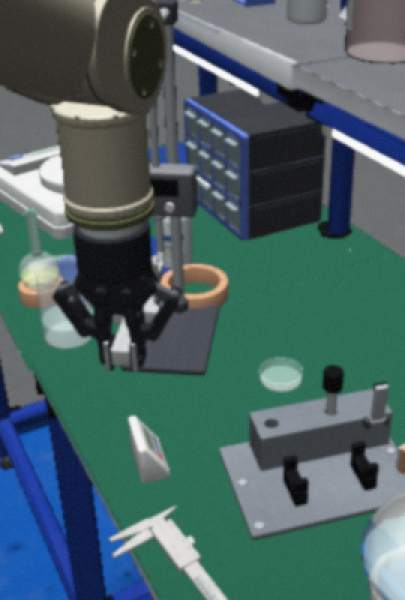

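The bar is held level: its top is at 0.190 m along its whole length, and the bail apex is at 0.26 m. I'll lower to insertion height and move in along the stand's x.

arm_command --series '[[[0,0,0.025],[0,0,0],-1],[[0,0,0.05],[0,0,0],-1],[[0,0,0.05],[0,0,0],-1],[[-0.02,0,0.05],[0,0,0],-1],[[-0.04,0,0.05],[0,0,0],-1],[[-0.055,0,0.05],[0,0,0],-1],[[-0.06,0,0.05],[0,0,0],-1],[[-0.06,0,0.05],[0,0,0],-1]]'

```text
time: 20.62
ee_pos: [0.3696, 0.2857, 0.1334]
eef_rot: [-0.466, 0.885, -0.0, -0.0]
wrist_force: [-0.2, 0.0, -3.0]
opening: 0.0211
gripper_force: 59.2
```

Run:
```python
from ang import *
for i in range(2):
    t=env.capture("top")
    s=env.get_state();p=s["ee_pos"];print(p,(p[:2]-O)@X,(p[:2]-O)@Y,np.round(s["wrist_force"],1))
    P=cloud(t);S=np.stack([(P[...,:2]-O)@X,(P[...,:2]-O)@Y,P[...,2]],-1)
    m=(S[...,0]>-.11)&(S[...,0]<-.065)&(abs(S[...,1])<.05)&(S[...,2]>.17)&(S[...,2]<.25);q=S[m];print("bail",len(q),np.round(np.percentile(q,[3,50,97],axis=0),3).tolist())
    m=(S[...,0]>-.06)&(S[...,0]<-.02)&(abs(S[...,1])<.05)&(S[...,2]>.17)&(S[...,2]<.21);q=S[m];print("tip",len(q),np.round(np.percentile(q,[3,50,97],axis=0),3).tolist())
c=env.capture("scene");cv2.imwrite("pics/g8.png",cv2.resize(c["color"][160:320,200:330,::-1],None,fx=3.5,fy=3.5,interpolation=3))
```

```text
[0.36944965 0.28540295 0.13331702] -0.17051651505700943 -0.0019462990332859155 [ 1.4 -0.2 -2.9]
bail 95 [[-0.089, -0.024, 0.191], [-0.086, -0.001, 0.207], [-0.081, 0.023, 0.219]]
tip 27 [[-0.044, -0.004, 0.173], [-0.038, -0.001, 0.189], [-0.031, 0.004, 0.195]]
[0.36939842 0.28532473 0.13331958] -0.1706099944832008 -0.0019482261661276955 [-0.3 -0.2 -2.8]
bail 96 [[-0.089, -0.024, 0.188], [-0.086, -0.001, 0.207], [-0.082, 0.024, 0.22]]
tip 26 [[-0.044, -0.004, 0.176], [-0.038, -0.0, 0.19], [-0.031, 0.004, 0.193]]
```

View pics/g8.png

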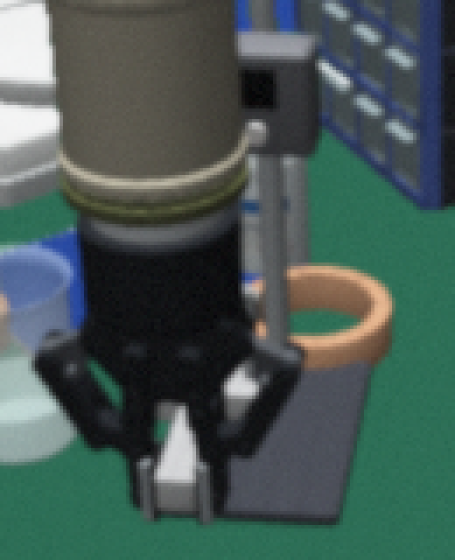

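The bail and hook tip line up sideways, and the bail clears the tip by about 17 mm. I'll go in and then lower.

arm_command --series '[[[-0.015,0,0],[0,0,0],-1],[[-0.03,0,0],[0,0,0],-1],[[-0.045,0,0],[0,0,0],-1],[[-0.058,0,0],[0,0,0],-1],[[-0.066,0,0],[0,0,0],-1],[[-0.066,0,0],[0,0,0],-1],[[-0.066,0,0.01],[0,0,0],-1],[[-0.066,0,0.02],[0,0,0],-1]]'

```text
time: 21.78
ee_pos: [0.4066, 0.3399, 0.1125]
eef_rot: [-0.466, 0.885, 0.0, -0.0]
wrist_force: [0.4, -0.8, -2.5]
opening: 0.0208
gripper_force: 59.2
```

arm_command --series '[[[0,0,0.008],[0,0,0],-1],[[0,0,0.014],[0,0,0],-1],[[0,0,0.018],[0,0,0],-1],[[0,0,0.022],[0,0,0],-1],[[0,0,0.025],[0,0,0],-1],[[0,0,0.025],[0,0,0],-1]]'

```text
time: 22.52
ee_pos: [0.4075, 0.3408, 0.089]
eef_rot: [-0.466, 0.885, 0.0, 0.001]
wrist_force: [0.2, -0.1, 4.7]
opening: 0.0211
gripper_force: 60.1
```

```bash
cat > bl.py <<'E'
from ang import *
t=env.capture("top")
s=env.get_state();p=s["ee_pos"];print(p,(p[:2]-O)@X,(p[:2]-O)@Y,np.round(s["wrist_force"],1))
P=cloud(t);S=np.stack([(P[...,:2]-O)@X,(P[...,:2]-O)@Y,P[...,2]],-1)
def g(n,x0,x1,z0,z1):
    m=(S[...,0]>x0)&(S[...,0]<x1)&(abs(S[...,1])<.05)&(S[...,2]>z0)&(S[...,2]<z1);q=S[m];print(n,len(q),np.round(np.percentile(q,[3,50,97],axis=0),3).tolist() if len(q) else "")
g("hook/bail",-.06,.0,.11,.22);g("bar",-.12,-.04,.06,.12);g("barrear",.02,.09,.06,.12)
for i in range(3): print(look()[1:])
E
python3 bl.py
```

```text
[0.40746278 0.3408031  0.08904295] -0.10333397118806847 -0.002006042365740959 [0.8 0.3 3.8]
hook/bail 135 [[-0.029, -0.024, 0.136], [-0.02, -0.001, 0.165], [-0.008, 0.023, 0.177]]
bar 0 
barrear 79 [[0.049, -0.01, 0.092], [0.063, -0.004, 0.097], [0.074, 0.005, 0.101]]
(0, np.float64(nan), 0, np.float64(nan))
(0, np.float64(nan), 0, np.float64(nan))
(0, np.float64(nan), 0, np.float64(nan))
  return _methods._mean(a, axis=axis, dtype=dtype,
  ret = ret.dtype.type(ret / rcount)
```

The hook now bears the weight, slightly over-pressed. I'll relax by 2 mm, then release.

arm_command --series '[[[0,0,-0.001],[0,0,0],-1],[[0,0,-0.002],[0,0,0],-1],[[0,0,-0.002],[0,0,0],-1]]'

```text
time: 23.1
ee_pos: [0.4067, 0.3402, 0.0901]
eef_rot: [-0.466, 0.885, -0.0, -0.0]
wrist_force: [1.4, 1.5, 0.7]
opening: 0.0212
gripper_force: 59.5
```

arm_command --series '[[[0,0,0],[0,0,0],-0.4],[[0,0,0],[0,0,0],-0.3],[[0,0,0],[0,0,0],-0.2],[[0,0,0],[0,0,0],0],[[0,0,0],[0,0,0],0.2],[[0,0,0],[0,0,0],0.2],[[0,0,0],[0,0,0],0.2]]'

```text
time: 23.98
ee_pos: [0.4069, 0.3403, 0.0903]
eef_rot: [-0.466, 0.885, 0.0, 0.0]
wrist_force: [1.6, 0.0, 0.7]
opening: 0.0514
gripper_force: 0.0
```

```bash
python3 bl.py 2>/dev/null
python3 - <<'E'
from ang import *
c=env.capture("scene");cv2.imwrite("pics/g9.png",cv2.resize(c["color"][160:320,200:330,::-1],None,fx=3.5,fy=3.5,interpolation=3))
E
```

```text
[0.40692462 0.34028353 0.09032189] -0.10406667576528425 -0.0018556160800181829 [ 0.3 -0.3  0. ]
hook/bail 135 [[-0.03, -0.023, 0.136], [-0.02, -0.0, 0.165], [-0.008, 0.022, 0.177]]
bar 0 
barrear 79 [[0.05, -0.01, 0.093], [0.063, -0.003, 0.096], [0.074, 0.005, 0.102]]
(0, np.float64(nan), 0, np.float64(nan))
(0, np.float64(nan), 0, np.float64(nan))
(0, np.float64(nan), 0, np.float64(nan))
```

View pics/g9.png

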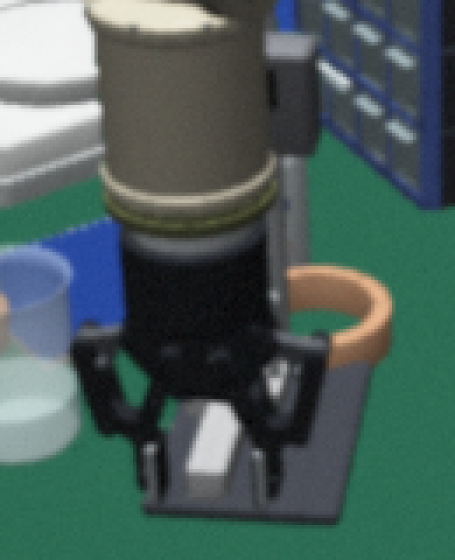

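The bar hangs free on the hook between the open fingers (crop (215,450)) and keeps its height. I'll withdraw straight back.

arm_command --series '[[[0.01,0,0],[0,0,0],0.2],[[0.025,0,0],[0,0,0],0.2],[[0.045,0,0],[0,0,0],0.2],[[0.07,0,0],[0,0,0],0.2],[[0.1,0,-0.01],[0,0,0],0.2],[[0.12,0,-0.04],[0,0,0],0.2],[[0.12,0,-0.08],[0,0,0],0.2],[[0.12,0,-0.08],[0,0,0],0.2]]'

```text
time: 25.22
ee_pos: [0.3397, 0.2415, 0.1728]
eef_rot: [-0.466, 0.885, 0.001, 0.002]
wrist_force: [-0.3, 0.1, -0.8]
opening: 0.0514
gripper_force: 0.0
```

```bash
sed -i 's/^for i.*$//' bl.py; for i in 1 2 3 4; do python3 bl.py 2>/dev/null; done
python3 - <<'E'
from ang import *
c=env.capture("scene");cv2.imwrite("pics/g10.png",cv2.resize(c["color"][60:430,190:450,::-1],None,fx=1.6,fy=1.6,interpolation=3)); t=env.capture("top")
P=cloud(t);S=np.stack([(P[...,:2]-O)@X,(P[...,:2]-O)@Y,P[...,2]],-1)
m=(S[...,2]>.236)&(S[...,2]<.32)&(abs(S[...,0])<.03)&(abs(S[...,1])<.08);q=S[m];print("case top",np.round(np.percentile(q,[3,50,97],axis=0),3).tolist(),np.polyfit(q[:,1],q[:,2],1))
for n,b in(("timer",(.30,.42,.2,.3,.02,.07)),("petri",(.5,.65,.26,.35,.004,.03))):
    for cc in(np.load("top0.npz"),t):
        R=cloud(cc);m=(R[...,0]>b[0])&(R[...,0]<b[1])&(R[...,1]>b[2])&(R[...,1]<b[3])&(R[...,2]>b[4])&(R[...,2]<b[5]);print(n,m.sum(),R[m].mean(0).round(3))
E
```

```text
[0.33913711 0.24112891 0.17115025] -0.22416918421075654 -0.001953285318854329 [ 0.2  0.2 -0.9]
hook/bail 159 [[-0.042, -0.023, 0.126], [-0.021, -0.0, 0.167], [-0.007, 0.023, 0.192]]
bar 324 [[-0.112, -0.011, 0.093], [-0.078, -0.0, 0.097], [-0.042, 0.01, 0.103]]
barrear 79 [[0.05, -0.01, 0.093], [0.063, -0.003, 0.098], [0.074, 0.005, 0.101]]
[0.33872691 0.24082525 0.17011019] -0.22465146060062266 -0.0017864371950644523 [ 0.5  0.  -0.8]
hook/bail 160 [[-0.042, -0.023, 0.129], [-0.021, -0.0, 0.167], [-0.008, 0.023, 0.194]]
bar 323 [[-0.112, -0.011, 0.092], [-0.078, -0.0, 0.098], [-0.042, 0.01, 0.102]]
barrear 79 [[0.05, -0.01, 0.092], [0.063, -0.003, 0.097], [0.074, 0.005, 0.102]]
[0.33851868 0.24064841 0.16952939] -0.2249150047988773 -0.0017145586017261894 [ 0.1  0.6 -0.5]
hook/bail 161 [[-0.042, -0.023, 0.128], [-0.021, -0.0, 0.166], [-0.008, 0.023, 0.194]]
bar 323 [[-0.112, -0.011, 0.093], [-0.077, -0.0, 0.097], [-0.043, 0.01, 0.102]]
barrear 79 [[0.05, -0.01, 0.093], [0.063, -0.003, 0.097], [0.074, 0.005, 0.102]]
[0.33844459 0.24063599 0.16927185] -0.22496710981465512 -0.0016604521836120559 [-0.6  0.1  0. ]
hook/bail 159 [[-0.042, -0.023, 0.127], [-0.021, -0.0, 0.166], [-0.008, 0.023, 0.193]]
bar 323 [[-0.112, -0.011, 0.091], [-0.078, -0.0, 0.097], [-0.042, 0.01, 0.102]]
barrear 78 [[0.05, -0.01, 0.091], [0.063, -0.003, 0.097], [0.074, 0.005, 0.102]]
case top [[-0.017, -0.047, 0.251], [-0.006, -0.003, 0.299], [0.013, 0.046, 0.304]] [0.00490254 0.2940802 ]
timer 333 [0.358 0.248 0.041]
timer 76 [0.366 0.268 0.035]
petri 271 [0.582 0.306 0.007]
petri 285 [0.579 0.306 0.007]
```

View pics/g10.png

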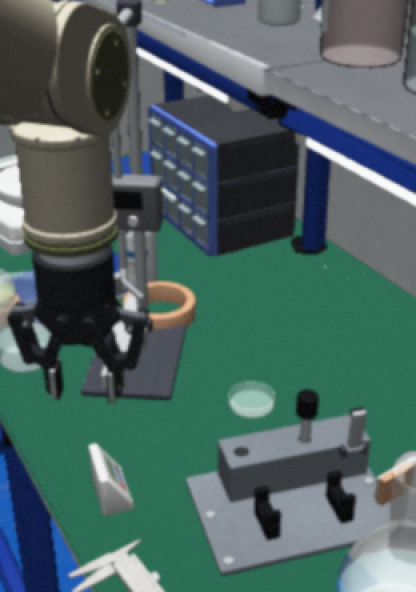

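Everything hangs still and level, the pin is parked, the keeper is up, and the timer and dish look untouched. The gripper partly hides the timer from above, but it shows in place at crop (110,480).

```bash
python3 -c "
from bench import env
print(env.sign_off())"
```

```text
the job is handed in; nothing more can be done
None
```

The job is handed in at about 26 s of the 72 s, with no verdict returned: the keeper is open, the pin parked, the scale was brought to rest plumb, the bar hangs level and still by its bail, and the petri dish and timer look unmoved.

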